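# Stand the tipped lotion bottle up and flip the cotton-pad box shut

### The arm

A 7-joint arm with a two-finger parallel gripper is mounted at the origin on the work surface. World frame = base frame: x ahead of the robot, y to its left, z up, the work surface at z = 0. Lengths are in m, angles in rad, forces in N, time in s.
With the tool pointing down it reaches from about 0.4 to 0.9 m from the base axis. Payload 5.5 kg.
Tool frame: the origin (TCP) lies at the very end of the fingers, on their centre line; the grasp point (between the pads) lies 19 mm behind it; z points along the fingers, y is the line along which they close (so a half turn about z gives the same grasp; the last joint's range is limited). The gripper opens to 85 mm and grips with 20 to 120 N. Pads are 22 mm wide; open, the fingers measure 114 mm over their backs; the gripper's body (76 mm by 85 mm) begins 54 mm behind the grasp point. The pads swing forward as they close: fully open they stand 13 mm farther back than shut.
Start: joints at [1.577, 0.501, -0.427, 1.55, 0.221, 1.138, -0.21], TCP at [0.165, -0.629, 0.231] pointing down, gripper open.
Joint ranges: [-2.88, 2.88], [-0.31, 2.03], [-1.54, 1.56], [0.2, 2.42], [-1.41, 4.55], [0.19, 2.02], [-2.57, 2.57]. Speed limits (rad/s): [2.57, 2.57, 3.14, 3.14, 3.14, 3.14, 3.14].

### API

Orientations are given as [roll, pitch, yaw] about the fixed x, y, z axes, in that order (R = Rz(yaw) Ry(pitch) Rx(roll)).
In Python, from plant import ctrl gives the robot as it stands.
- The arm moves only by the tool drive_tool, never from a script. Its arguments are lists of equal length, an entry for each row: "delta_pos": the shift along the tool's x, y, z as a fraction of full scale, a list of three; "yaw": the turn about the tool's z as a fraction of full scale; "jaw": the opening, from 0 (shut) to 1 (fully open). In form: {"delta_pos": [[x, y, z], ...], "yaw": [yaw, ...], "jaw": [jaw, ...]}. A call has 1 to 12 rows; each row is the pose to reach, as a shift and turn from the pose commanded when the call began, along the tool's axes at that moment; what a row does not reach only later rows make up. Full scale, the value 1, is 12 cm for a shift and 2 rad for a turn. A row lasts 1/10 s, in which the tool goes at most 50 mm and 8.59 degrees, less where a joint would pass 70% of its speed; a pose out of reach is approached as far as the arm can. A call with a number of a shift or a turn outside -1 to 1 is refused whole. A call with a gripper value outside its range is refused whole. The fingers move at their own pace and stop on an object; the grip force is fixed at half the most. Time passes only in rows, so rows that repeat a pose let the fingers close. It gives the time, the measured TCP pose, the force, the opening and the grip force at its end, in the units of the state.
- ctrl.read_state(): the state, without advancing time (a new reading comes with each control period).
- ctrl.read_camera(name): name is "scene" or "top"; returns (picture, depth): 384x512x3 uint8, red, green, blue; 384x512 float32, m along the optical axis (not along the pixel's ray), 0 where there is no reading.
- ctrl.calibration(name): a dict with "K" (3x3 intrinsics, pixels), "k1" (the pictures are not rectified: a ray, as slopes to the right and down, at radius r is drawn at 1 + k1 r^2 times it, then the intrinsics apply), "R" (3x3) and "t" (3): a world point X has camera coordinates R X + t. Camera axes: x right, y down, z forward; pixel columns grow to the right and rows downward; lengths in m; the calibration is good to about 2 mm. A picture is of the moment at which its call begins. calibration takes no time and is no camera call.
- ctrl.sign_off(): hands the job in; it is judged then, once.
Trained networks look in the newest picture that a camera, given by its name, has taken for a name from the list of things; names that differ only in an ending like _2 or _b are one class to them, and where a whole thing is asked for, a point or a joint stands for the part that bears it (a point fixed in the world has none). Each returns a list of dicts, best first, with "confidence" (0 to 1); they miss things now and then, are a little off and sometimes report something else, mostly with a low value. They report only what shows in the picture. A call takes as long as a camera call.
- ctrl.masks_of(camera, thing): "region" (384x512 bool, what is visible of it) and "uv" ([column, row] in pixels, amid what is visible of it).
- ctrl.place_of(camera, thing): "uv" ([column, row] in pixels: a listed point, or the origin of a listed thing).
The state is a dict: "time": time; "joint_positions": joint angles; "qvel": joint speeds; "effort": joint torques, N m; "eef_pos": TCP position; "eef_rot": TCP orientation; "ft_force": force on the tool from outside, world axes, zero at the start; "moment": the same for the moment, N m; "gripper_width": finger opening in m; "grip_force": force on a finger pad.
Only numpy, scipy, OpenCV 4.12 (cv2) and the standard library are available. Lean on these libraries where they do the work, as an engineer would, in place of code of your own. Each camera call takes 0.05 s, during which the arm holds its last target. There are 200 camera calls.

### The job

The square white lotion bottle has tipped sideways onto the open cotton-pad box. Without gripping or lifting anything, gently push the bottle back so that it stands upright on the table, then gently push the box's raised lid over so that it falls fully shut. Leave the other bottles and dishes where they are.

Things in the scene. Friction and masses are not known exactly. Their poses are not given: they have to be found in the camera images.
- bottle: loose square white lotion bottle, about 0.28 kg: 64 x 64 mm section, straight sides to 155 mm above its underside, then a grey cap 26 mm across up to 175 mm. Origin at the centre of the underside, z along the bottle to the cap, x and y square to its sides. Starts tilted 0.5 rad to its -y side, standing on the bottom edge of that side and leaning on the pad box's rim
- bottle_top (a point): centre of the bottle's top face, under the cap, 155 mm above its underside; axes as the bottle's. The upper edge of the leaning side is 32 mm from here along -y. Pushed back to a tilt under about 0.39 rad, the bottle rocks upright by itself
- padbox: fixed clear acrylic box of cotton pads, 110 mm (x) by 120 mm (y) and 65 mm tall, pads below the rim. Origin at the centre of its underside on the table. The bottle leans on the rim of its +y side, its foot standing some 36 mm from that side. The lid is hinged along the rim of the +x side, away from the robot
- lid (a joint): angle of the lid: 0 lying shut on the box, 1.57 straight up, up to 1.9 leaning back away from the robot, where it rests at the start. Free hinge: once pushed towards the robot past straight up it falls shut by its own weight
- lid_edge (a point): middle of the free edge of the lid, a flat white plate 110 mm long from hinge to free edge, 120 mm wide, 5 mm thick; open, this edge is about 170 mm above the table, and the lid's outer face looks away from the robot
- pump_bottle: bystander, to be left alone: round white pump bottle, 58 mm across, 160 mm tall. Origin at the centre of its underside, z up
- dropper: bystander, to be left alone: small amber dropper bottle, 34 mm across, 111 mm tall. Origin at the centre of its underside, z up
- bowl: bystander, to be left alone: round blue ceramic bowl, 110 mm across, 50 mm tall. Origin at the centre of its underside, z up
- jar: bystander, to be left alone: low white cream jar, 56 mm across, 45 mm tall. Origin at the centre of its underside, z up
- spray: bystander, to be left alone: slim clear spray bottle, 40 mm across, 135 mm tall. Origin at the centre of its underside, z up
- tumbler: bystander, to be left alone: white paper-covered tumbler standing upright, 56 mm across, 80 mm tall. Origin at the centre of its underside, z up

How it is judged:
On the way, in this order (a step that is already met when the one before it is completed fails the run):
1. the bottle stands upright on the table (angle between bottle's own z axis and vertical below 0.07 rad and height (world z) of bottle below 0.006 m), for 0.3 s.
2. the lid is fully shut with the bottle standing (angle between bottle's own z axis and vertical below 0.07 rad and value of joint lid below 0.06 rad), for 0.2 s.
At the end, for the whole second after the job is handed in: The bottle stands upright on the table (within 0.07 rad) and at rest, and the lid of the pad box is shut (within 0.06 rad) (all of step 2 and height (world z) of bottle below 0.006 m and linear speed of bottle below 0.02 m/s); the robot touches nothing.
It fails at once if the bottle is lifted off the table (height (world z) of bottle above 0.045 m or (angle between bottle's own z axis and vertical below 0.1 rad and height (world z) of bottle above 0.01 m)).
It fails at once if the bottle is squeezed or shoved with more than 30 N (contact force between the fingers and bottle above 30 N).
It fails at once if the pad box or its lid is squeezed or shoved with more than 25 N (contact force between the fingers and padbox above 25 N).
It fails at once if another bottle or dish is moved by more than 20 mm or knocked over (distance of any of pump_bottle, dropper, bowl, jar, spray, tumbler from where it was at the start of the episode above 0.02 m or angle between any of pump_bottle, dropper, bowl, jar, spray, tumbler's own z axis and vertical above 0.4 rad).
It also fails if it takes over 54 s, if anything falls off the work surface, if the arm or the gripper's body presses on something with over 40 N, if the wrist force passes 120 N, or if a joint passes its speed limit or range.

## Working session

There is one attempt and no reset: what is moved stays moved. The work goes in short steps, Python scripts to look and compute and a tool call to move; the robot and the scene stay as the last step left them, time stands still between calls to the robot, and variables do not carry over. Pictures are saved under pics/ and viewed, at most 10 in all, crops included, and the job is handed in when it is done.

Besides the shell and the picture viewer there is one more tool, called after "Request:" by a JSON object that holds its "op" and its "data". drive_tool: Moves the arm, as the interface text tells. Shift numbers are shares of 12 cm and turn numbers shares of 2 rad, none past 1 either way. Its arguments: {"type":"object","properties":{"delta_pos":{"type":"array"},"yaw":{"type":"array"},"jaw":{"type":"array"}},"required":["delta_pos","yaw","jaw"]}

```bash
mkdir -p pics
cat > h.py <<'E'
import numpy as np, cv2
from plant import ctrl
def cloud(cam, depth):
    c=ctrl.calibration(cam);K=np.array(c["K"]);R=np.array(c["R"]);t=np.array(c["t"])
    v,u=np.mgrid[0:384,0:512].astype(np.float64)
    d=np.array([c["k1"],0,0,0,0],float)
    n=cv2.undistortPoints(np.stack([u.ravel(),v.ravel()],1)[:,None],K,d)[:,0]
    P=np.c_[n,np.ones(len(n))]*depth.reshape(-1,1)
    return ((P-t)@R).reshape(384,512,3)
E
python3 - <<'E'
from h import *
names="bottle padbox lid pump_bottle dropper bowl jar spray tumbler".split()
ims=[]
for cam in("scene","top"):
    im,d=ctrl.read_camera(cam);ims.append(im);np.savez(f"{cam}.npz",im=im,d=d)
    W=cloud(cam,d)
    for n in names:
        r=ctrl.masks_of(cam,n)
        if not r: print(cam,n,None);continue
        m=r[0]["region"]&(d>0);p=W[m]
        print(cam,n,round(r[0]["confidence"],2),np.round(r[0]["uv"]),m.sum(),np.round(np.percentile(p,[3,50,97],axis=0),3).tolist() if len(p) else '')
    cv2.imwrite(f"pics/{cam}0.png",im[:,:,::-1])
    for n in("bottle_top","lid_edge","padbox","bottle"):
        r=ctrl.place_of(cam,n)
        if r:
            u,v=np.round(r[0]["uv"]).astype(int);print(cam,n,r[0]["confidence"],u,v,W[min(max(v,0),383),min(max(u,0),511)].round(3))
s=ctrl.read_state();print(s["time"],s["eef_pos"],s["eef_rot"],s["ft_force"])
E
```

```text
scene bottle 0.71 [242. 193.] 1825 [[0.478, -0.098, 0.015], [0.529, -0.042, 0.115], [0.538, 0.016, 0.167]]
scene padbox 0.75 [207. 218.] 2097 [[0.474, -0.185, 0.004], [0.555, -0.134, 0.043], [0.62, -0.068, 0.168]]
scene lid 0.88 [198. 222.] 569 [[0.587, -0.184, 0.067], [0.609, -0.126, 0.133], [0.622, -0.069, 0.17]]
scene pump_bottle 0.58 [335. 209.] 938 [[0.464, 0.172, -0.001], [0.541, 0.195, 0.095], [0.555, 0.243, 0.16]]
scene dropper 0.71 [339. 240.] 306 [[0.597, 0.191, 0.003], [0.611, 0.203, 0.059], [0.619, 0.219, 0.106]]
scene bowl 0.79 [392. 231.] 1267 [[0.518, 0.297, 0.003], [0.554, 0.355, 0.023], [0.614, 0.391, 0.05]]
scene jar 0.62 [133. 197.] 364 [[0.445, -0.378, 0.01], [0.474, -0.353, 0.044], [0.489, -0.334, 0.048]]
scene spray 0.8 [117. 222.] 535 [[0.567, -0.373, 0.008], [0.588, -0.353, 0.083], [0.598, -0.341, 0.135]]
scene tumbler 0.66 [376. 180.] 535 [[0.407, 0.31, 0.005], [0.441, 0.329, 0.076], [0.454, 0.357, 0.082]]
scene bottle_top 0.96 226 183 [ 0.518 -0.076  0.16 ]
scene lid_edge 0.77 197 219 [ 0.621 -0.133  0.166]
scene padbox 0.61 211 218 [ 0.618 -0.102  0.167]
sc
[... 451 characters left out ...]
 [0.611, 0.223, 0.11]]
top bowl 0.89 [148. 178.] 980 [[0.52, 0.304, 0.003], [0.571, 0.358, 0.022], [0.613, 0.398, 0.051]]
top jar 0.5 [372. 215.] 308 [[0.438, -0.376, -0.001], [0.46, -0.348, 0.042], [0.484, -0.328, 0.047]]
top spray 0.77 [375. 175.] 280 [[0.558, -0.364, 0.01], [0.571, -0.346, 0.09], [0.591, -0.336, 0.136]]
top tumbler 0.78 [151. 224.] 351 [[0.404, 0.314, 0.014], [0.425, 0.333, 0.079], [0.448, 0.364, 0.083]]
top lid_edge 0.58 304 146 [ 0.682 -0.143 -0.003]
top padbox 0.88 298 190 [ 0.529 -0.115  0.045]
top bottle 0.86 261 201 [ 0.49  -0.     0.086]
1.4 [ 0.16512535 -0.62865175  0.23129877] [-3.14155617e+00 -3.26070743e-05  2.56791356e-01] [ 0.0665391   0.06111227 -0.89876109]
```

View pics/scene0.png

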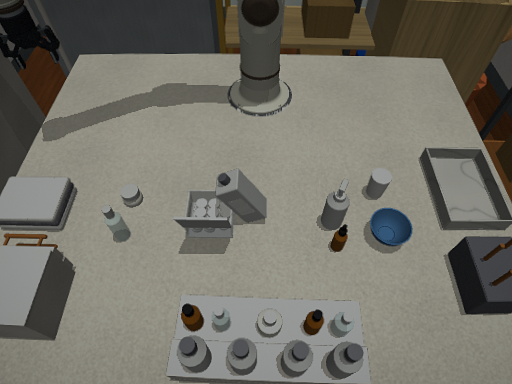

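View pics/top0.png

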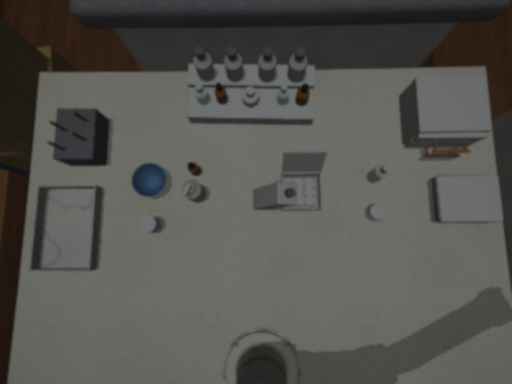

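The scene view shows the bottle at about (242,193), leaning left onto the pad box at about (207,215). The lid is open on the box's far side. The axes look nearly world-aligned and the space above the box on its -y side is free. I'll push at y≈-0.14 with the fingers shut.

Request:
{"op": "drive_tool", "data": {"delta_pos": [[0.93, -0.78, 0], [0.93, -0.78, 0], [0.93, -0.78, 0], [0.93, -0.78, 0]], "yaw": [0.128, 0.128, 0.128, 0.128], "jaw": [0, 0, 0, 0]}}

```text
time: 1.8
eef_pos: [0.2554, -0.5036, 0.2319]
eef_rot: [-3.139, -0.002, 0.011]
ft_force: [0.1, -0.0, -0.2]
gripper_width: 0.0281
grip_force: 0.0
```

Run:
```python
from h import *
for cam in("scene","top"):
    z=np.load(cam+".npz");W=cloud(cam,z["d"]);P=W.reshape(-1,3)
    b=(P[:,0]>.56)&(P[:,0]<.65)&(P[:,1]>-.21)&(P[:,1]<-.04)&(P[:,2]>.075)&(P[:,2]<.2)
    L=P[b]; c=np.c_[L[:,1:],np.ones(len(L))]; k=np.linalg.lstsq(c,L[:,0],rcond=None)[0]
    print(cam,"lid x=a*y+b*z+c",k.round(3),len(L),L.min(0).round(3),L.max(0).round(3))
    b=(P[:,0]>.45)&(P[:,0]<.56)&(P[:,1]>-.12)&(P[:,1]<.04)&(P[:,2]>.085)&(P[:,2]<.2)
    L=P[b]; print("bottle",L.min(0).round(3),L.max(0).round(3),cv2.minAreaRect(L[:,:2].astype(np.float32)))
```

```text
scene lid x=a*y+b*z+c [-0.005  0.32   0.566] 519 [ 0.589 -0.188  0.077] [ 0.623 -0.067  0.171]
bottle [ 0.474 -0.105  0.085] [ 0.539 -0.005  0.175] ((0.5062624216079712, -0.0550571046769619), (0.09896259754896164, 0.06535119563341141), 89.83243560791016)
top lid x=a*y+b*z+c [-0.003  0.35   0.558] 827 [ 0.582 -0.183  0.075] [ 0.623 -0.063  0.172]
bottle [ 0.472 -0.1    0.085] [ 0.537 -0.     0.174] ((0.5044276714324951, -0.05019142106175423), (0.09927251935005188, 0.0646091178059578), 89.6181411743164)
```

Request:
{"op": "drive_tool", "data": {"delta_pos": [[0.69, -0.98, 0], [0.69, -0.98, 0], [0.69, -0.98, 0]], "yaw": [0, 0, 0], "jaw": [0, 0, 0]}}

```text
time: 2.1
eef_pos: [0.3331, -0.3906, 0.2316]
eef_rot: [3.141, -0.001, 0.001]
ft_force: [0.9, -0.4, 0.2]
gripper_width: 0.0001
grip_force: 0.0
```

Request:
{"op": "drive_tool", "data": {"delta_pos": [[0.69, -0.98, 0], [0.69, -0.98, 0], [0.69, -0.98, 0]], "yaw": [0, 0, 0], "jaw": [0, 0, 0]}}

```text
time: 2.4
eef_pos: [0.416, -0.2727, 0.2318]
eef_rot: [3.141, -0.001, 0.002]
ft_force: [0.4, -0.7, 0.3]
gripper_width: -0.0001
grip_force: 0.0
```

Request:
{"op": "drive_tool", "data": {"delta_pos": [[0.69, -0.9, 0], [0.69, -0.9, 0], [0.69, -0.9, 0], [0.69, -0.9, 0]], "yaw": [0, 0, 0, 0], "jaw": [0, 0, 0, 0]}}

```text
time: 2.8
eef_pos: [0.501, -0.1605, 0.2321]
eef_rot: [-3.139, -0.004, 0.01]
ft_force: [-0.5, 0.2, -0.5]
gripper_width: -0.0
grip_force: 0.0
```

Request:
{"op": "drive_tool", "data": {"delta_pos": [[0.03, 0, 0.3], [0.03, 0, 0.6], [0.03, 0, 0.8], [0.03, 0, 0.98], [0.03, 0, 0.98], [0.03, 0, 0.98]], "yaw": [0, 0, 0, 0, 0, 0], "jaw": [0, 0, 0, 0, 0, 0]}}

```text
time: 3.4
eef_pos: [0.5009, -0.167, 0.1139]
eef_rot: [-3.141, 0.0, 0.0]
ft_force: [0.5, 0.2, 0.1]
gripper_width: 0.0
grip_force: 0.0
```

Request:
{"op": "drive_tool", "data": {"delta_pos": [[0, -0.05, 0], [0, -0.1, 0], [0, -0.15, 0], [0, -0.2, 0], [0, -0.23, 0], [0, -0.26, 0], [0, -0.29, 0], [0, -0.32, 0], [0, -0.35, 0], [0, -0.38, 0]], "yaw": [0, 0, 0, 0, 0, 0, 0, 0, 0, 0], "jaw": [0, 0, 0, 0, 0, 0, 0, 0, 0, 0]}}

```text
time: 4.4
eef_pos: [0.501, -0.1206, 0.1137]
eef_rot: [3.142, -0.0, 0.001]
ft_force: [0.5, 0.4, 0.4]
gripper_width: -0.0001
grip_force: 0.0
```

Run:
```python
from h import *
im,d=ctrl.read_camera("scene");cv2.imwrite("pics/s1.png",cv2.resize(im[120:290,120:320,::-1],None,fx=3,fy=3))
```

```text
(no output)
```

View pics/s1.png

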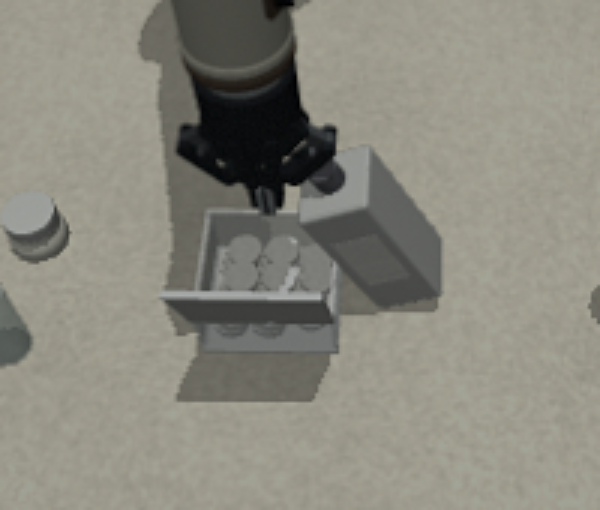

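The fingers are close to contact, and the knuckle at about (325,140) in the crop is near the cap. I'll back off and turn 90° so the narrow side faces the bottle.

Request:
{"op": "drive_tool", "data": {"delta_pos": [[0, 0.2, 0], [0, 0.2, 0], [0, 0.2, 0], [0, 0.2, 0], [0, 0.2, 0], [0, 0.2, 0], [0, 0.2, 0], [0, 0.2, 0], [0, 0.2, 0], [0, 0.2, 0], [0, 0.2, 0], [0, 0.2, 0]], "yaw": [0, 0.785, 0.785, 0.785, 0.785, 0.785, 0.785, 0.785, 0.785, 0.785, 0.785, 0.785], "jaw": [0, 0, 0, 0, 0, 0, 0, 0, 0, 0, 0, 0]}}

```text
time: 5.65
eef_pos: [0.4997, -0.1447, 0.1125]
eef_rot: [3.136, 0.003, -1.51]
ft_force: [0.1, 0.1, -2.3]
gripper_width: -0.0001
grip_force: 0.0
```

Run:
```python
from h import *
s=ctrl.read_state();print(s["eef_pos"],s["eef_rot"],s["joint_positions"])
```

```text
[ 0.49969958 -0.14468263  0.11249786] [ 3.13632482e+00  2.80014920e-03 -1.51036507e+00] [-0.2029738   0.44539146  0.53456886  1.99474573 -0.31581091  0.7884879
 -2.56569741]
```

Request:
{"op": "drive_tool", "data": {"delta_pos": [[0, 0, 0], [0, 0, 0], [0, 0, 0], [0, 0, 0], [0, 0, 0], [0, 0, 0], [0, 0, 0], [0, 0, 0], [0, 0, 0], [0, 0, 0], [0, 0, 0], [0, 0, 0]], "yaw": [-0.785, -0.785, -0.785, -0.785, -0.785, -0.785, -0.785, -0.785, -0.785, -0.785, -0.785, -0.785], "jaw": [0, 0, 0, 0, 0, 0, 0, 0, 0, 0, 0, 0]}}

```text
time: 6.85
eef_pos: [0.4994, -0.1445, 0.112]
eef_rot: [-3.138, 0.007, 0.065]
ft_force: [0.2, -0.1, 0.4]
gripper_width: -0.0003
grip_force: 0.0
```

Request:
{"op": "drive_tool", "data": {"delta_pos": [[0, 0, 0], [0, 0, 0], [0, 0, 0], [0, 0, 0], [0, 0, 0], [0, 0, 0], [0, 0, 0], [0, 0, 0], [0, 0, 0], [0, 0, 0], [0, 0, 0], [0, 0, 0]], "yaw": [-0.785, -0.785, -0.785, -0.785, -0.785, -0.785, -0.785, -0.785, -0.785, -0.785, -0.785, -0.785], "jaw": [0, 0, 0, 0, 0, 0, 0, 0, 0, 0, 0, 0]}}

```text
time: 8.05
eef_pos: [0.4994, -0.1446, 0.1119]
eef_rot: [-3.135, -0.003, 1.633]
ft_force: [-0.5, 0.2, 0.9]
gripper_width: -0.0004
grip_force: 0.0
```

Run:
```python
from h import *
s=ctrl.read_state();print(s["eef_pos"],s["eef_rot"],s["joint_positions"])
```

```text
[ 0.49942882 -0.14456864  0.11194022] [-3.13474247e+00 -3.12816280e-03  1.63317715e+00] [ 0.38838128  0.40876046 -0.19061656  1.97438831  0.10614875  0.77535363
  0.1990209 ]
```

Request:
{"op": "drive_tool", "data": {"delta_pos": [[0.06, 0, 0], [0.12, 0, 0], [0.18, 0, 0], [0.22, 0, 0], [0.24, 0, 0], [0.26, 0, 0], [0.28, 0, 0], [0.3, 0, 0], [0.32, 0, 0], [0.34, 0, 0], [0.36, 0, 0], [0.38, 0, 0]], "yaw": [0.03, 0.03, 0.03, 0.03, 0.03, 0.03, 0.03, 0.03, 0.03, 0.03, 0.03, 0.03], "jaw": [0, 0, 0, 0, 0, 0, 0, 0, 0, 0, 0, 0]}}

```text
time: 9.25
eef_pos: [0.4966, -0.0989, 0.1122]
eef_rot: [-3.135, -0.002, 1.575]
ft_force: [0.3, 0.2, -0.1]
gripper_width: 0.0001
grip_force: 0.0
```

Run:
```python
from h import *
im,d=ctrl.read_camera("scene");cv2.imwrite("pics/s2.png",cv2.resize(im[120:290,120:320,::-1],None,fx=3,fy=3))
```

```text
(no output)
```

View pics/s2.png

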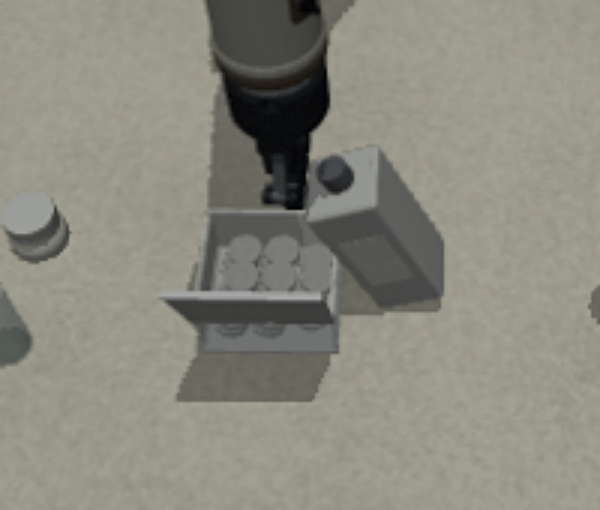

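The finger is touching and the bottle top has shifted slightly to the right. I'll keep pushing slowly.

Request:
{"op": "drive_tool", "data": {"delta_pos": [[0.02, 0, 0], [0.04, 0, 0], [0.06, 0, 0], [0.08, 0, 0], [0.1, 0, 0], [0.12, 0, 0], [0.14, 0, 0], [0.15, 0, 0], [0.16, 0, 0], [0.16, 0, 0], [0.16, 0, 0], [0.16, 0, 0]], "yaw": [0, 0, 0, 0, 0, 0, 0, 0, 0, 0, 0, 0], "jaw": [0, 0, 0, 0, 0, 0, 0, 0, 0, 0, 0, 0]}}

```text
time: 10.5
eef_pos: [0.4966, -0.0801, 0.1123]
eef_rot: [-3.135, -0.002, 1.575]
ft_force: [-0.5, 0.4, 0.2]
gripper_width: 0.0001
grip_force: 0.0
```

Run:
```python
from h import *
im,d=ctrl.read_camera("scene");cv2.imwrite("pics/s3.png",cv2.resize(im[120:290,120:320,::-1],None,fx=3,fy=3))
```

```text
(no output)
```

View pics/s3.png

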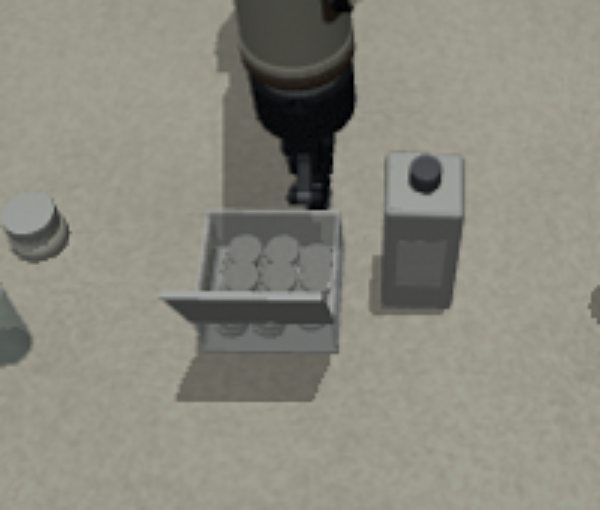

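The bottle stands upright at crop (425,230), clear of the finger. Next I'll go up and over behind the lid, turning back to yaw 0.

Request:
{"op": "drive_tool", "data": {"delta_pos": [[-0.2, 0, 0], [-0.37, 0, -0.3], [-0.37, 0, -0.6], [-0.37, 0, -0.98], [-0.37, 0, -0.98], [-0.37, 0, -0.98]], "yaw": [0, 0, 0, 0, 0, 0], "jaw": [0, 0, 0, 0, 0, 0]}}

```text
time: 11.15
eef_pos: [0.4984, -0.125, 0.2311]
eef_rot: [-3.138, -0.001, 1.574]
ft_force: [-0.2, -0.1, -0.7]
gripper_width: -0.0
grip_force: 0.0
```

Request:
{"op": "drive_tool", "data": {"delta_pos": [[0, 0.3, 0], [0, 0.6, 0], [0, 0.98, 0], [0, 0.98, 0], [0, 0.98, 0], [0, 0.98, 0], [0, 0.98, 0], [0, 0.98, 0], [0, 0.98, 0], [0, 0.98, 0], [0, 0.98, 0], [0, 0.98, 0]], "yaw": [0.785, 0.785, 0.785, 0.785, 0.785, 0.785, 0.785, 0.785, 0.785, 0.785, 0.785, 0.785], "jaw": [0, 0, 0, 0, 0, 0, 0, 0, 0, 0, 0, 0]}}

```text
time: 12.35
eef_pos: [0.614, -0.1238, 0.2269]
eef_rot: [-3.139, 0.01, 0.005]
ft_force: [-0.7, 0.6, -0.3]
gripper_width: 0.0002
grip_force: 0.0
```

Run:
```python
from h import *
s=ctrl.read_state();print(s["eef_pos"],s["eef_rot"],s["joint_positions"])
```

```text
[ 0.61402498 -0.12376355  0.22689081] [-3.13909779  0.01015306  0.0046248 ] [ 0.08690944  0.4350095   0.09323193  1.62306232 -0.04488511  1.09603312
 -1.3737401 ]
```

Request:
{"op": "drive_tool", "data": {"delta_pos": [[0.3, 0, 0], [0.55, 0, 0], [0.55, 0, 0], [0.55, 0, 0.3], [0.55, 0, 0.6], [0.55, 0, 0.76], [0.55, 0, 0.76], [0.55, 0, 0.76]], "yaw": [0, 0, 0, 0, 0, 0, 0, 0], "jaw": [0, 0, 0, 0, 0, 0, 0, 0]}}

```text
time: 13.15
eef_pos: [0.6799, -0.1237, 0.137]
eef_rot: [-3.139, 0.008, 0.006]
ft_force: [1.0, 0.6, -0.3]
gripper_width: -0.0001
grip_force: 0.0
```

Request:
{"op": "drive_tool", "data": {"delta_pos": [[-0.1, 0, 0], [-0.2, 0, 0], [-0.25, 0, 0], [-0.29, 0, 0], [-0.33, 0, 0], [-0.37, 0, 0], [-0.41, 0, 0], [-0.45, 0, 0], [-0.49, 0, 0], [-0.53, 0, 0], [-0.57, 0, 0], [-0.6, 0, 0]], "yaw": [0, 0, 0, 0, 0, 0, 0, 0, 0, 0, 0, 0], "jaw": [0, 0, 0, 0, 0, 0, 0, 0, 0, 0, 0, 0]}}

```text
time: 14.35
eef_pos: [0.608, -0.124, 0.1378]
eef_rot: [-3.139, 0.007, 0.005]
ft_force: [-0.3, 0.8, -0.2]
gripper_width: 0.0002
grip_force: 0.1
```

Run:
```python
from h import *
im,d=ctrl.read_camera("scene");cv2.imwrite("pics/s4.png",cv2.resize(im[120:290,120:320,::-1],None,fx=3,fy=3))
```

```text
(no output)
```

View pics/s4.png

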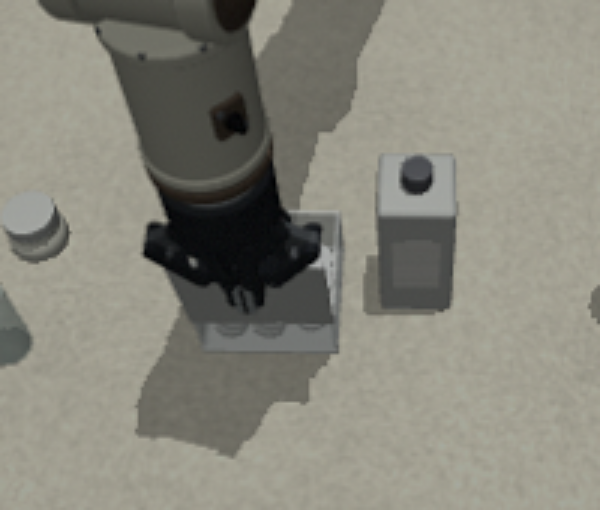

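The lid is now near straight up, and the bottle still stands at crop (417,235). I'll push on a little further.

Request:
{"op": "drive_tool", "data": {"delta_pos": [[-0.04, 0, 0], [-0.08, 0, 0], [-0.12, 0, 0], [-0.16, 0, 0], [-0.2, 0, 0], [-0.24, 0, 0], [-0.28, 0, 0], [-0.3, 0, 0], [-0.3, 0, 0], [-0.3, 0, 0], [-0.3, 0, 0], [-0.3, 0, 0]], "yaw": [0, 0, 0, 0, 0, 0, 0, 0, 0, 0, 0, 0], "jaw": [0, 0, 0, 0, 0, 0, 0, 0, 0, 0, 0, 0]}}

```text
time: 15.6
eef_pos: [0.5727, -0.1241, 0.138]
eef_rot: [-3.139, 0.007, 0.005]
ft_force: [-0.1, 0.1, -0.2]
gripper_width: 0.0002
grip_force: 0.0
```

Request:
{"op": "drive_tool", "data": {"delta_pos": [[0, 0, -0.3], [0, 0, -0.6], [0, 0, -0.9], [0.3, 0, -0.9], [0.7, 0, -0.9], [0.9, 0, -0.9], [0.9, 0, -0.9], [0.9, 0, -0.9], [0.9, 0, -0.9]], "yaw": [0, 0, 0, 0, 0, 0, 0, 0, 0], "jaw": [0, 0, 0, 0, 0, 0, 0, 0, 0]}}

```text
time: 16.5
eef_pos: [0.6802, -0.1242, 0.2451]
eef_rot: [-3.139, 0.008, 0.004]
ft_force: [-0.5, -0.4, 1.1]
gripper_width: -0.0001
grip_force: 0.0
```

Run:
```python
from h import *
im,d=ctrl.read_camera("scene");cv2.imwrite("pics/s5.png",cv2.resize(im[120:290,120:320,::-1],None,fx=3,fy=3))
P=cloud("scene",d).reshape(-1,3)
def sel(x0,x1,y0,y1,z0,z1):
    return P[((P>[x0,y0,z0])&(P<[x1,y1,z1])).all(1)]
L=sel(.48,.58,-.18,-.07,.05,.2);print("lid",len(L),np.linalg.lstsq(np.c_[L[:,:2],np.ones(len(L))],L[:,2],rcond=None)[0].round(3),np.percentile(L[:,2],[2,50,98]).round(3))
B=sel(.45,.56,-.05,.06,.01,.2);print("bot",B.min(0).round(3),B.max(0).round(3))
T=B[abs(B[:,2]-.155)<.006];print("top",np.linalg.lstsq(np.c_[T[:,:2],np.ones(len(T))],T[:,2],rcond=None)[0].round(3))
```

```text
lid 611 [-0.002 -0.005  0.071] [0.067 0.07  0.073]
bot [ 0.474 -0.031  0.01 ] [0.539 0.033 0.178]
top [-0.02  -0.004  0.165]
```

View pics/s5.png

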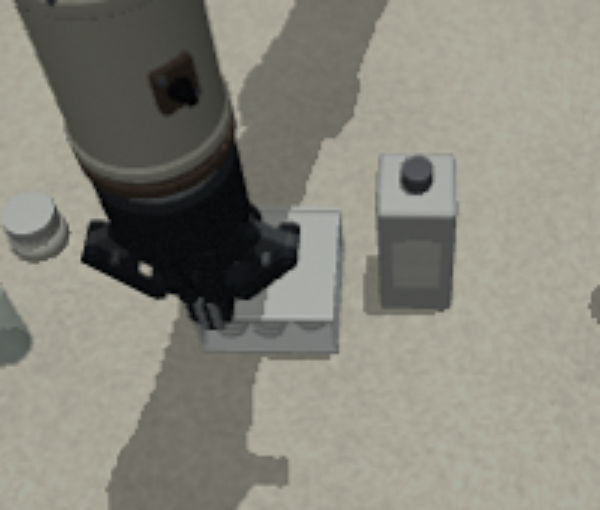

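The lid lies flat at z≈0.070 and the bottle is upright. The tool is clear of everything, so I'll hand in.

```bash
python3 -c "
from plant import ctrl
print(ctrl.sign_off())"
```

```text
the job is handed in; nothing more can be done
None
```

I pushed the bottle upright and the lid shut without gripping or lifting anything, and handed the job in at about 16.6 s; the sign-off returned no verdict, but the last camera check showed both in place.

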